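Lay the tall microphone case down and slide it home under the patch bridge

ROBOT

A 6-joint arm with a two-finger parallel gripper is mounted at the origin on the work surface. World frame = base frame: x ahead of the robot, y to its left, z up, the work surface at z = 0. Lengths are in mm, angles in rad, forces in N, time in s.
With the tool pointing down it reaches from about 275 to 1000 mm from the base axis. Payload 8.4 kg.
Tool frame: the origin (TCP) lies on the centre line of the jaws, within the pads' length; the fingertips stand 14 mm ahead of it and the grasp point (between the pads) lies 5 mm behind it; z points along the fingers, y is the line along which they close (so a half turn about z gives the same grasp; the last joint's range is limited). The gripper opens to 85 mm and grips with 20 to 120 N. Pads are 22 mm wide; open, the fingers measure 114 mm over their backs; the gripper's body (76 mm by 85 mm) begins 54 mm behind the grasp point. The pads swing forward as they close: fully open they stand 13 mm farther back than shut.
Start: joints at [1.343, 0.353, 1.633, -0, 1.155, -0.002], TCP at [139.927, 609.137, 245.281] pointing down, gripper open.
Joint ranges: [-2.63, 2.63], [-0.92, 2.1], [0.06, 2.66], [-1.3, 4.44], [0, 2.69], [-3.02, 3.02]. Speed limits (rad/s): [2.22, 2.22, 2.79, 3.14, 3.14, 3.14].

INTERFACE

Orientations are given as a 3x3 rotation matrix whose columns are the frame's x, y, z axes.
In Python, from plant import status, cams, arm gives the robot as it stands.
- The arm moves only by the shell command python3 -m crank 'ROWS' [FORCE]. ROWS is JSON, a list of rows, each an object of numbers: "fingers": the opening, from 0 (shut) to 1 (fully open); "tx", "ty", "tz": the shift along the world's x, y, z as a fraction of full scale; "ax", "ay", "az": the turn, a rotation vector about the world's x, y, z as a fraction of full scale. A call has 1 to 5 rows; each row shifts and turns the commanded pose from where the row before left it; what a row does not reach is not made up. Full scale, the value 1, is 25 mm for a shift and 0.12 rad for a turn. A row lasts 1/12 s, in which the tool goes at most 41.7 mm and 7.16 degrees, less where a joint would pass 70% of its speed; a pose out of reach is approached as far as the arm can. A call with a number of a shift or a turn outside -1 to 1 is refused whole. A call with a gripper value outside its range is refused whole. The fingers move at their own pace and stop on an object; FORCE is the grip in N (left out, the last holds). Time passes only in rows, so rows that do not move let the fingers close. It gives the time, the measured TCP pose, the force, the opening and the grip force at its end, in the units of the state.
- status.get_obs(): the state, without advancing time (a new reading comes with each control period).
- cams.get_image(name): name is "scene" or "top"; returns a dict with "frame" (420x560x3 uint8, blue, green, red), "fovy" (degrees; the focal length in pixels is half the picture's height over the tangent of half this angle, whatever the lens; pixels are square), "cx", "cy" (the principal point, pixels), "D" ([k1, k2, p1, p2, k3] as OpenCV has them; the pictures are not rectified), "extrinsics" (4x4, takes a point from world to camera coordinates). Camera axes: x right, y up, looking along -z (the intrinsics and any distortion apply to the point x, -y, -z); pixel columns grow to the right and rows downward; lengths in mm; the calibration is good to about 2 mm. A picture is of the moment at which its call begins. There is no depth.
- arm.close_job(): hands the job in; it is judged then, once.
The state is a dict: "t": time; "joint_positions": joint angles; "joint_vel": joint speeds; "tau": joint torques, N m; "tcp_pos": TCP position; "tool_rot": TCP orientation; "contact_force": force on the tool from outside, world axes, zero at the start; "moment": the same for the moment, N m; "opening": finger opening in mm; "grasp_force": force on a finger pad.
Only numpy, scipy, OpenCV 4.12 (cv2) and the standard library are available. Lean on these libraries where they do the work, as an engineer would, in place of code of your own. Each camera call takes 0.05 s, during which the arm holds its last target. There are 200 camera calls.

TASK

The tall black microphone case is too high to go under the bridge of its plywood bay: push it over near its top so that it falls flat with its top end towards the bay, then slide it, foot end last, up over the ramped lip and under the bridge until the whole case has dropped flat on the bay floor behind the lip, lying straight along the bay. Push it, do not pick it up, and leave the canister, tape measure, counterweight and torch where they stand. Let go and leave nothing touching the case.

Things in the scene. Friction and masses are not known exactly. Their poses are not given: they have to be found in the camera images.
- bay: Fixed plywood storage bay, open towards the robot. Origin: table level (= bay floor), mid-width of the mouth, at the lip's inner edge. x points into the bay, away from the robot, y left, z up. Side posts at x -12 to 68, inner faces y = +/-82, outer +/-97, 135 high; side walls 40 high go on to x = 194. An end stop 30 high closes it at x = 182. Open above beyond x = 68.
- bay_lip (a point): Top inner edge of the bay's aluminium lip, mid-width, 10 above the bay's origin, same axes. The lip is 194 wide across y: in the bay's frame it ramps up from height 0 at x = -52 to 10 at x = -8, is level to x = 0, then drops sheer to the bay floor.
- bay_bridge (a point): Middle of the front lower edge of the bridge plank over the mouth: bay frame x = -12, z = 135. The plank spans x -12 to 68, y +/-118, underside 135, top 153; a patch strip on it, front at x = 33, reaches 183. To push the case's end past the lip the tool must slant about 40 degrees from vertical, fingers forward and down, body leaning back to the robot.
- case_mid (a point): Centre of the loose black plastic case, a rigid rounded box 60 (its x) by 90 (y) by 150 (z), 0.32 to 0.63 kg, evenly spread. Starts upright before the bay, z up, x within 0.10 rad of the bay's x. Laid towards the bay, z points into it, x down, centre 30 high. Pushed, it pivots on the foot edge nearest the bay, falls by itself beyond about 22 degrees and its top end lands on the lip.
- case_foot (a point): Centre of the case's foot face (60 x 90), 75 from its centre along its own -z; same axes as the case.
- case_top (a point): Centre of the case's top face, 75 from its centre along its own +z; same axes as the case.
- canister: Bystander: screw-top aluminium canister, 72 diameter, 104 high, upright; origin at the centre of its underside. Stands beside the work, as do the other bystanders, 185 to 225 to the side of the bay's centre line.
- tape: Bystander: red steel tape measure, 66 x 36 x 66 high; origin at the centre of its underside.
- counterweight: Bystander: small cast-iron boom counterweight, 64 diameter, 56 high; origin at the centre of its underside.
- torch: Bystander: yellow plastic torch standing on its head, 54 diameter at the head, 135 high; origin at the centre of its underside.
There are look-alikes about, which are no part of the job. What is shaped like the part that bears case_mid but orange or yellow is not meant.

How it is judged (in metres and radians):
On the way:
1. the case has been toppled and lies with its top end towards the bay (angle between case_mid's own z axis and vertical between 1.4 and 1.74 rad and x of case_top in the frame of bay above -0.06 m), for 0.2 s.
At the end, for the whole second after the job is handed in: The case lies flat on its broad face on the bay floor (within about 2 degrees, centre below 36 mm), wholly behind the lip, its top end towards the end stop, straight along the bay (within 0.12 rad), between the side walls, at rest and untouched (angle between the z axis of case_mid and the x axis of bay, either way round below 0.12 rad and angle between case_mid's own z axis and vertical between 1.53 and 1.61 rad and height (world z) of case_mid below 0.036 m and x of case_foot in the frame of bay above 0 m and x of case_top in the frame of bay between 0.145 and 0.186 m and y of case_mid in the frame of bay between -0.045 and 0.045 m and linear speed of case below 0.01 m/s and angular speed of case below 0.05 rad/s and contact force between case and the arm below 0.1 N and contact force between case and the fingers below 0.1 N).
It fails at once if the case is picked up (the middle of its foot more than 80 mm above the table) (height (world z) of case_foot above 0.08 m).
It fails at once if a bystander is shifted by more than 15 mm (distance of any of canister, tape, counterweight, torch from where it was at the start of the episode above 0.015 m).
It also fails if it takes over 56 s, if anything falls off the work surface, if the arm or the gripper's body presses on something with over 40 N, if the wrist force passes 120 N, or if a joint passes its speed limit or range.

## Working session

There is one attempt and no reset: what is moved stays moved. The work goes in short steps, Python scripts to look and compute and a shell command to move; the robot and the scene stay as the last step left them, time stands still between calls to the robot, and variables do not carry over. Pictures are saved under pics/ and viewed, at most 10 in all, crops included, and the job is handed in when it is done.

```bash
mkdir -p pics; ls; python3 - <<'E'
from plant import status,cams
import cv2,numpy as np,pickle
for n in("scene","top"):
    d=cams.get_image(n); cv2.imwrite(f"pics/{n}0.png",d["frame"]); pickle.dump(d,open(f"{n}0.pkl","wb"))
    print(n,d["fovy"],d["cx"],d["cy"],d["D"],np.round(d["extrinsics"],3).tolist())
s=status.get_obs();print(s)
E
```

```text
pics
scene 55.177858212015 277.40594122376183 209.3343846037536 [0.0198639 0.        0.        0.        0.       ] [[-0.196, 0.98, 0.019, 74.519], [-0.537, -0.123, 0.834, 196.562], [0.821, 0.153, 0.551, -1337.408], [0.0, 0.0, 0.0, 1.0]]
top 45.83521104480336 284.76670549326695 213.63702190748253 [-0.09547375  0.          0.          0.          0.        ] [[-0.026, -1.0, -0.0, 67.829], [0.989, -0.025, 0.143, -546.959], [-0.143, 0.003, 0.99, -1002.464], [0.0, 0.0, 0.0, 1.0]]
{'t': 0.1, 'joint_positions': array([ 1.34263899e+00,  3.53594360e-01,  1.63403675e+00,  1.74778451e-05,
        1.15516241e+00, -2.40447970e-03]), 'joint_vel': array([ 1.88584667e-04, -1.52797397e-03, -8.94034719e-05, -2.34051230e-04,
       -1.11414881e-03,  1.14293350e-03]), 'tau': array([-1.02560934e-03, -6.06358981e+01, -3.42817748e+01, -1.21946023e-04,
        4.05696686e-03,  1.31256260e-05]), 'tcp_pos': array([139.81063787, 608.76669258, 244.63691137]), 'tool_rot': array([[-9.74624279e-01,  2.23846896e-01, -2.87191219e-04],
       [ 2.23847080e-01,  9.74623581e-01, -1.16613016e-03],
       [ 1.88687176e-05, -1.20082568e-03, -9.99999279e-01]]), 'contact_force': array([-0.05249546, -0.01737949,  0.74937482]), 'moment': array([ 0.02919315, -0.0380635 ,  0.00674858]), 'grasp_force': 0.0, 'opening': 85.18443570947366}
```

View pics/scene0.png

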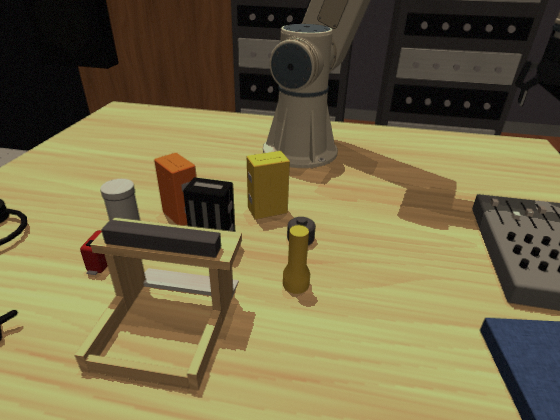

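View pics/top0.png

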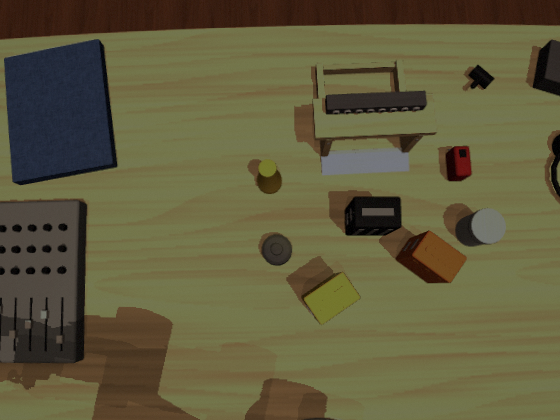

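The scene view (camera beyond the bay, looking back at the robot) shows the black case at about (210,208) in front of the bay. The top view shows the case top at (378,212), the lip at (365,162), the bridge at (375,120), and orange and yellow decoys on the robot side at (432,257) and (331,298). I'll zoom in on the top view.

```bash
cat > h.py <<'E'
import cv2,numpy as np,pickle
def KD(d):
    f=d["frame"].shape[0]/2/np.tan(np.radians(d["fovy"]/2))
    return np.array([[f,0,d["cx"]],[0,f,d["cy"]],[0,0,1]]),np.array(d["D"],float)
F=np.diag([1,-1,-1.])
def w(d,uv,z):
    K,D=KD(d);p=cv2.undistortPoints(np.array([[uv]],float),K,D)[0,0]
    E=np.array(d["extrinsics"]);R=E[:3,:3];c=-R.T@E[:3,3]
    r=R.T@F@np.array([p[0],p[1],1]);return c+r*(z-c[2])/r[2]
def px(d,P):
    K,D=KD(d);E=np.array(d["extrinsics"]);P=np.atleast_2d(P)
    q=(P@E[:3,:3].T+E[:3,3])@F
    return cv2.projectPoints(q,np.zeros(3),np.zeros(3),K,D)[0][:,0]
E
python3 - <<'E'
import cv2,pickle,numpy as np
d=pickle.load(open("top0.pkl","rb"));c=d["frame"][50:250,300:500]
c=np.clip(c.astype(float)*1.8,0,255).astype(np.uint8)
cv2.imwrite("pics/c1.png",cv2.resize(c,(600,600),interpolation=cv2.INTER_CUBIC))
E
```

```text
(no output)
```

View pics/c1.png

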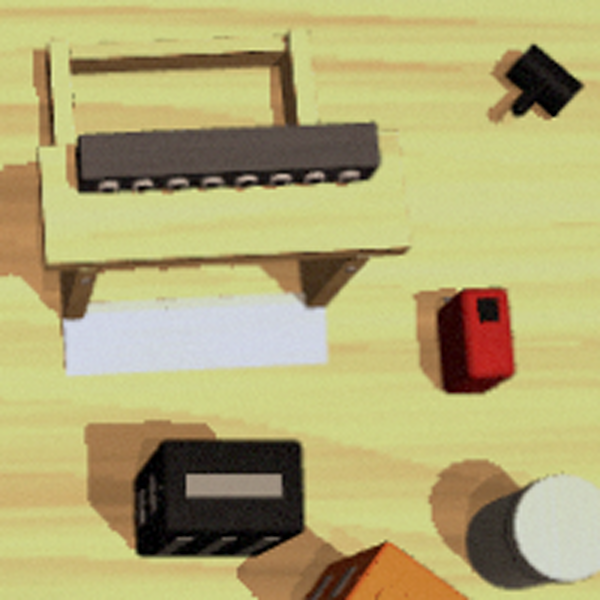

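The crop shows the lip's front edge from (67,376) to (327,361), the bridge's top front edge from (43,260) to (410,246), and the case top's corners near (165,440), (302,440), (300,533) and (160,536). Next step is to fit these.

```bash
python3 - <<'E'
from h import *
from scipy.optimize import least_squares
d=pickle.load(open("top0.pkl","rb"))
C=lambda a:np.array(a)/3+[300,50]
g=lambda a,z:print(a,z,np.round(w(d,C(a),z),1))
for a in[(67,376),(327,361)]:g(a,0)
for a in[(43,260),(410,246)]:g(a,153)
for a in[(165,440),(302,440),(300,533),(160,536)]:g(a,150)
g((137,555),0);
def T(p,L):
    c,s=np.cos(p[2]),np.sin(p[2]);L=np.array(L,float)
    return np.c_[p[0]+c*L[:,0]-s*L[:,1],p[1]+s*L[:,0]+c*L[:,1],L[:,2]]
def fit(L,U,x0):
    r=least_squares(lambda p:(px(d,T(p,L))-C(np.array(U))).ravel(),x0,x_scale=[10,10,.1]);print(np.round(r.x,3),np.round(r.fun,1));return r.x
# bay: lip front corners, bridge top front corners, patch front top?, end outer corners
b=fit([(-52,97,0),(-52,-97,0),(-12,118,153),(-12,-118,153),(194,97,40),(194,-97,40)],[(67,376),(327,361),(43,260),(410,246),(50,40),(308,30)],[700,-200,0])
c=fit([(30,45,150),(30,-45,150),(-30,-45,150),(-30,45,150)],[(163,440),(302,440),(301,534),(158,536)],[500,-200,0])
R=np.array([[np.cos(b[2]),np.sin(b[2])],[-np.sin(b[2]),np.cos(b[2])]])
print("case in bay",R@(c[:2]-b[:2]),c[2]-b[2])
# obstacles
o=lambda u,z:print(np.round(w(d,u,z),0))
print("orange top corners");[o(u,150) for u in[(429,232),(466,258),(445,282),(399,258)]]
print("yellow");[o(u,150) for u in[(345,273),(361,298),(322,324),(303,297)]]
o((487,226),104);o((459,155),66);o((277,249),56);o((268,168),135)
E
```

```text
(67, 376) 0 [637.3 -31.3   0. ]
(327, 361) 0 [ 644.2 -224.6    0. ]
(43, 260) 153 [679.4  -6.2 153. ]
(410, 246) 153 [ 684.1 -243.7  153. ]
(165, 440) 150 [561.5 -79.  150. ]
(302, 440) 150 [ 559.3 -165.8  150. ]
(300, 533) 150 [ 500.4 -161.1  150. ]
(160, 536) 150 [500.9 -73.1 150. ]
(137, 555) 0 [504.  -77.1   0. ]
[ 6.92656e+02 -1.25746e+02  2.40000e-02] [-0.6 -0.5 -0.2  0.5  1.   0.8  0.2  0.3 -0.6 -0.7  0.1 -0.6]
[ 5.30391e+02 -1.19274e+02 -3.90000e-02] [-1.2 -0.3 -0.2  0.4  0.8  0.6  0.6 -0.7]
case in bay [-162.06836322   10.28522631] -0.06217069763454254
orange top corners
[ 491. -216.  150.]
[ 440. -283.  150.]
[ 397. -240.  150.]
[ 444. -156.  150.]
yellow
[419. -54. 150.]
[373. -82. 150.]
[328.  -9. 150.]
[377.  25. 150.]
[ 504. -348.  104.]
[ 660. -316.   66.]
[474.  72.  56.]
[624.  84. 135.]
```

```bash

python3 -m crank '[{"fingers":0.5,"tx":0.45,"ty":-0.97,"az":0.7},{"fingers":0.5,"tx":0.45,"ty":-0.97,"az":0.7},{"fingers":0.5,"tx":0.45,"ty":-0.97,"az":0.7},{"fingers":0.5,"tx":0.45,"ty":-0.97},{"fingers":0.5,"tx":0.45,"ty":-0.97}]'
python3 -m crank '[{"fingers":0.5,"tx":0.45,"ty":-0.97},{"fingers":0.5,"tx":0.45,"ty":-0.97},{"fingers":0.5,"tx":0.45,"ty":-0.97},{"fingers":0.5,"tx":0.45,"ty":-0.97},{"fingers":0.5,"tx":0.45,"ty":-0.97}]'
python3 -m crank '[{"fingers":0.5,"tx":0.45,"ty":-0.97},{"fingers":0.5,"tx":0.45,"ty":-0.97},{"fingers":0.5,"tx":0.45,"ty":-0.97},{"fingers":0.5,"tx":0.45,"ty":-0.97},{"fingers":0.5,"tx":0.45,"ty":-0.97}]'
python3 -m crank '[{"fingers":0.5,"tx":0.45,"ty":-0.97},{"fingers":0.5,"tx":0.45,"ty":-0.97},{"fingers":0.5,"tx":0.45,"ty":-0.97},{"fingers":0.5,"tx":0.45,"ty":-0.97},{"fingers":0.5,"tx":0.45,"ty":-0.97}]'
```

```text
invalid input
invalid input
invalid input
invalid input
```

```bash

python3 -m crank '[{"fingers":0.5,"tx":0.45,"ty":-0.97,"tz":0,"ax":0,"ay":0,"az":0.7},{"fingers":0.5,"tx":0.45,"ty":-0.97,"tz":0,"ax":0,"ay":0,"az":0.7},{"fingers":0.5,"tx":0.45,"ty":-0.97,"tz":0,"ax":0,"ay":0,"az":0.7}]'
```

```text
t: 0.35
tcp_pos: [173.7, 535.3, 244.6]
tool_rot: [[-1.0, -0.031, -0.0], [-0.031, 1.0, -0.001], [0.0, -0.001, -1.0]]
contact_force: [0.2, -0.5, -1.1]
opening: 51.7
grasp_force: 0.0
```

```bash

python3 -m crank '[{"fingers":0.5,"tx":0.45,"ty":-0.97,"tz":0,"ax":0,"ay":0,"az":0},{"fingers":0.5,"tx":0.45,"ty":-0.97,"tz":0,"ax":0,"ay":0,"az":0},{"fingers":0.5,"tx":0.45,"ty":-0.97,"tz":0,"ax":0,"ay":0,"az":0},{"fingers":0.5,"tx":0.45,"ty":-0.97,"tz":0,"ax":0,"ay":0,"az":0},{"fingers":0.5,"tx":0.45,"ty":-0.97,"tz":0,"ax":0,"ay":0,"az":0}]' | head -2
python3 -m crank '[{"fingers":0.5,"tx":0.45,"ty":-0.97,"tz":0,"ax":0,"ay":0,"az":0},{"fingers":0.5,"tx":0.45,"ty":-0.97,"tz":0,"ax":0,"ay":0,"az":0},{"fingers":0.5,"tx":0.45,"ty":-0.97,"tz":0,"ax":0,"ay":0,"az":0},{"fingers":0.5,"tx":0.45,"ty":-0.97,"tz":0,"ax":0,"ay":0,"az":0},{"fingers":0.5,"tx":0.45,"ty":-0.97,"tz":0,"ax":0,"ay":0,"az":0}]' | head -2
python3 -m crank '[{"fingers":0.5,"tx":0.45,"ty":-0.97,"tz":0,"ax":0,"ay":0,"az":0},{"fingers":0.5,"tx":0.45,"ty":-0.97,"tz":0,"ax":0,"ay":0,"az":0},{"fingers":0.5,"tx":0.45,"ty":-0.97,"tz":0,"ax":0,"ay":0,"az":0},{"fingers":0.5,"tx":0.45,"ty":-0.97,"tz":0,"ax":0,"ay":0,"az":0},{"fingers":0.5,"tx":0.45,"ty":-0.97,"tz":0,"ax":0,"ay":0,"az":0}]' | head -2
python3 -m crank '[{"fingers":0.5,"tx":0.45,"ty":-0.97,"tz":0,"ax":0,"ay":0,"az":0},{"fingers":0.5,"tx":0.45,"ty":-0.97,"tz":0,"ax":0,"ay":0,"az":0},{"fingers":0.5,"tx":0.45,"ty":-0.97,"tz":0,"ax":0,"ay":0,"az":0},{"fingers":0.5,"tx":0.45,"ty":-0.97,"tz":0,"ax":0,"ay":0,"az":0},{"fingers":0.5,"tx":0.45,"ty":-0.97,"tz":0,"ax":0,"ay":0,"az":0}]'
```

```text
t: 0.77
tcp_pos: [230.1, 413.7, 245.0]
t: 1.18
tcp_pos: [286.3, 292.5, 245.1]
t: 1.6
tcp_pos: [342.6, 171.3, 245.2]
t: 2.02
tcp_pos: [398.8, 50.0, 245.2]
tool_rot: [[-1.0, -0.026, -0.0], [-0.026, 1.0, 0.0], [0.0, 0.0, -1.0]]
contact_force: [1.0, 1.3, 0.3]
opening: 43.0
grasp_force: 0.0
```

```bash

python3 -m crank '[{"fingers":0.5,"tx":0.4,"ty":-0.96,"tz":0,"ax":0,"ay":0,"az":0},{"fingers":0.5,"tx":0.4,"ty":-0.96,"tz":0,"ax":0,"ay":0,"az":0},{"fingers":0.5,"tx":0.4,"ty":-0.96,"tz":0,"ax":0,"ay":0,"az":0},{"fingers":0.5,"tx":0.4,"ty":-0.96,"tz":0,"ax":0,"ay":0,"az":0},{"fingers":0.5,"tx":0.4,"ty":-0.96,"tz":0,"ax":0,"ay":0,"az":0}]' | head -2
python3 -m crank '[{"fingers":0.5,"tx":0.4,"ty":-0.96,"tz":0,"ax":0,"ay":0,"az":0},{"fingers":0.5,"tx":0.4,"ty":-0.96,"tz":0,"ax":0,"ay":0,"az":0},{"fingers":0.5,"tx":0,"ty":0,"tz":0,"ax":0,"ay":0,"az":0}]' | head -2
python3 -m crank '[{"fingers":0.5,"tx":0,"ty":0,"tz":-0.84,"ax":0,"ay":0,"az":0},{"fingers":0.5,"tx":0,"ty":0,"tz":-0.84,"ax":0,"ay":0,"az":0},{"fingers":0.5,"tx":0,"ty":0,"tz":-0.84,"ax":0,"ay":0,"az":0},{"fingers":0.5,"tx":0,"ty":0,"tz":-0.84,"ax":0,"ay":0,"az":0},{"fingers":0.5,"tx":0,"ty":0,"tz":-0.84,"ax":0,"ay":0,"az":0}]'
cat > look.py <<'E'
import sys
from plant import cams
from h import *
n=sys.argv[1]
t=cams.get_image("top");s=cams.get_image("scene")
pickle.dump((t,s),open(n+".pkl","wb"))
a=cv2.resize(t["frame"][40:260,240:520],(560,440));b=s["frame"][110:400,60:340]
b=cv2.resize(b,(400,414))[:, :240] if 0 else cv2.resize(b,(240,249))
o=np.zeros((440,800,3),np.uint8);o[:,:560]=a;o[:249,560:]=b
cv2.imwrite(f"pics/{n}.png",np.clip(o*1.6,0,255).astype(np.uint8))
E
python3 look.py a
```

```text
t: 2.43
tcp_pos: [448.7, -69.9, 245.1]
t: 2.68
tcp_pos: [470.3, -119.9, 245.3]
t: 3.1
tcp_pos: [468.2, -116.1, 139.3]
tool_rot: [[-1.0, -0.026, -0.0], [-0.026, 1.0, 0.0], [0.0, 0.0, -1.0]]
contact_force: [-0.8, -0.7, -0.2]
opening: 42.6
grasp_force: 0.0
```

View pics/a.png

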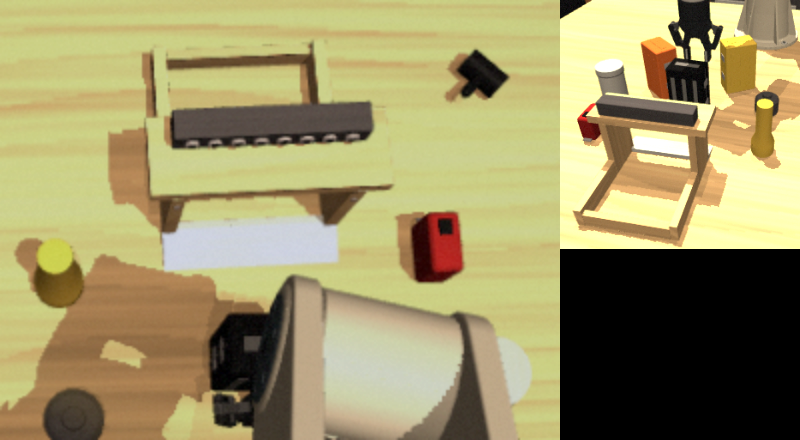

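The tool is behind the case, with fingers at (232,405) in the composite and the case front at (240,345). I'll push it now.

```bash

python3 -m crank '[{"fingers":0.5,"tx":0.4,"ty":0,"tz":0,"ax":0,"ay":0,"az":0},{"fingers":0.5,"tx":0.4,"ty":0,"tz":0,"ax":0,"ay":0,"az":0},{"fingers":0.5,"tx":0.3,"ty":0,"tz":0,"ax":0,"ay":0,"az":0},{"fingers":0.5,"tx":0.3,"ty":0,"tz":0,"ax":0,"ay":0,"az":0}]'
python3 -m crank '[{"fingers":0.5,"tx":0.3,"ty":0,"tz":0,"ax":0,"ay":0,"az":0},{"fingers":0.5,"tx":0.3,"ty":0,"tz":0,"ax":0,"ay":0,"az":0},{"fingers":0.5,"tx":0.3,"ty":0,"tz":0,"ax":0,"ay":0,"az":0},{"fingers":0.5,"tx":0.3,"ty":0,"tz":0,"ax":0,"ay":0,"az":0}]'
```

```text
t: 3.53
tcp_pos: [505.7, -116.7, 141.6]
tool_rot: [[-1.0, -0.026, 0.002], [-0.026, 1.0, -0.001], [-0.002, -0.001, -1.0]]
contact_force: [-1.8, 0.1, 0.7]
opening: 42.7
grasp_force: 0.6
t: 3.87
tcp_pos: [534.6, -116.6, 140.4]
tool_rot: [[-1.0, -0.026, 0.0], [-0.026, 1.0, -0.0], [-0.0, -0.0, -1.0]]
contact_force: [0.1, -0.4, -0.2]
opening: 42.7
grasp_force: 0.1
```

```bash

python3 -m crank '[{"fingers":0.5,"tx":0.3,"ty":0,"tz":0,"ax":0,"ay":0,"az":0},{"fingers":0.5,"tx":0.3,"ty":0,"tz":0,"ax":0,"ay":0,"az":0},{"fingers":0.5,"tx":0.3,"ty":0,"tz":0,"ax":0,"ay":0,"az":0},{"fingers":0.5,"tx":0.3,"ty":0,"tz":0,"ax":0,"ay":0,"az":0}]'
python3 -m crank '[{"fingers":0.5,"tx":0,"ty":0,"tz":0,"ax":0,"ay":0,"az":0},{"fingers":0.5,"tx":-1,"ty":0,"tz":0.4,"ax":0,"ay":0,"az":0},{"fingers":0.5,"tx":-1,"ty":0,"tz":0.4,"ax":0,"ay":0,"az":0},{"fingers":0.5,"tx":-1,"ty":0,"tz":0,"ax":0,"ay":0,"az":0},{"fingers":0.5,"tx":0,"ty":0,"tz":0,"ax":0,"ay":0,"az":0}]'
python3 look.py b
```

```text
t: 4.2
tcp_pos: [564.4, -116.6, 140.2]
tool_rot: [[-1.0, -0.026, -0.0], [-0.026, 1.0, 0.0], [0.0, 0.0, -1.0]]
contact_force: [-0.8, 1.0, 0.0]
opening: 42.6
grasp_force: 0.0
t: 4.62
tcp_pos: [484.1, -116.1, 160.0]
tool_rot: [[-1.0, -0.026, -0.004], [-0.026, 1.0, 0.001], [0.004, 0.001, -1.0]]
contact_force: [-0.2, -0.1, -0.2]
opening: 43.1
grasp_force: 0.0
```

View pics/b.png

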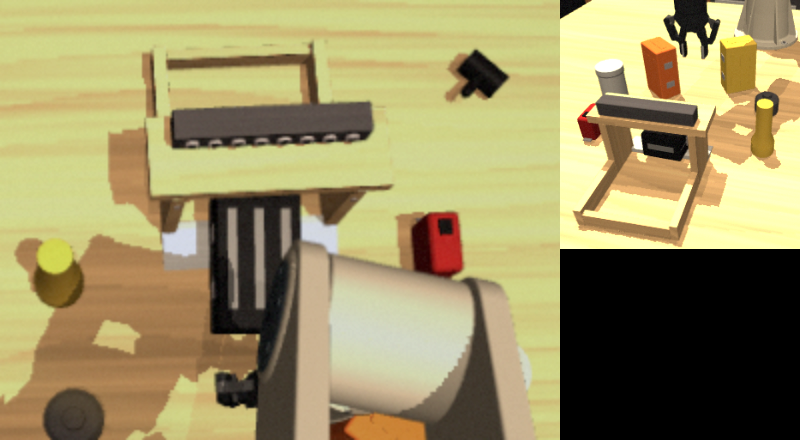

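The case lies flat, top end under the bridge; its left edge runs from (208,198) to (211,331) in the composite. Measuring the foot end.

```bash
python3 - <<'E'
from h import *
t,s=pickle.load(open("b.pkl","rb"))
for u,z in[((210,325),60),((212,334),0),((209,200),68)]:
    P=w(t,np.array(u)/2+[240,40],z);q=P[:2]-[692.7,-125.7];a=.026
    print(np.round(P,1),"bay",np.round([q[0]+a*q[1],q[1]-a*q[0]],1))
E
```

```text
[565.6 -71.1  60. ] bay [-125.7   57.9]
[565.4 -80.5   0. ] bay [-126.1   48.5]
[696.7 -75.   68. ] bay [ 5.3 50.6]
```

```bash

python3 -m crank '[{"fingers":0.5,"tx":0.4,"ty":-0.05,"tz":-0.94,"ax":0,"ay":0,"az":0},{"fingers":0.5,"tx":0.4,"ty":-0.05,"tz":-0.94,"ax":0,"ay":0,"az":0},{"fingers":0.5,"tx":0.4,"ty":-0.05,"tz":-0.94,"ax":0,"ay":0,"az":0},{"fingers":0.5,"tx":0.4,"ty":-0.05,"tz":-0.94,"ax":0,"ay":0,"az":0},{"fingers":0.5,"tx":0.4,"ty":-0.05,"tz":-0.94,"ax":0,"ay":0,"az":0}]'
python3 -m crank '[{"fingers":0.5,"tx":0.4,"ty":0,"tz":0,"ax":0,"ay":0,"az":0},{"fingers":0.5,"tx":0.4,"ty":0,"tz":0,"ax":0,"ay":0,"az":0},{"fingers":0.5,"tx":0.4,"ty":0,"tz":0,"ax":0,"ay":0,"az":0}]'
```

```text
t: 5.13
tcp_pos: [540.4, -123.0, 41.5]
tool_rot: [[-1.0, -0.026, 0.001], [-0.026, 1.0, -0.0], [-0.001, -0.0, -1.0]]
contact_force: [0.3, 0.4, 0.9]
opening: 42.8
grasp_force: 0.0
t: 5.38
tcp_pos: [569.7, -122.9, 43.3]
tool_rot: [[-1.0, -0.026, -0.001], [-0.026, 1.0, 0.0], [0.001, 0.0, -1.0]]
contact_force: [-2.8, 0.3, 0.7]
opening: 42.5
grasp_force: 1.3
```

```bash

python3 -m crank '[{"fingers":0.5,"tx":0.34,"ty":0.01,"tz":0,"ax":0,"ay":0,"az":0},{"fingers":0.5,"tx":0.34,"ty":0.01,"tz":0,"ax":0,"ay":0,"az":0},{"fingers":0.5,"tx":0.34,"ty":0.01,"tz":0,"ax":0,"ay":0,"az":0},{"fingers":0.5,"tx":0.34,"ty":0.01,"tz":0,"ax":0,"ay":0,"az":0},{"fingers":0.5,"tx":0.34,"ty":0.01,"tz":0,"ax":0,"ay":0,"az":0}]'
python3 -m crank '[{"fingers":0.5,"tx":-0.8,"ty":0,"tz":0,"ax":0,"ay":0,"az":0},{"fingers":0.5,"tx":-0.4,"ty":0,"tz":0,"ax":0,"ay":-1,"az":0},{"fingers":0.5,"tx":0,"ty":0,"tz":0,"ax":0.025,"ay":-1,"az":0},{"fingers":0.5,"tx":0,"ty":0,"tz":0,"ax":0.025,"ay":-1,"az":0},{"fingers":0.5,"tx":0,"ty":0,"tz":0,"ax":0.025,"ay":-1,"az":0}]'
python3 -m crank '[{"fingers":0.5,"tx":0,"ty":0,"tz":0,"ax":0.025,"ay":-1,"az":0},{"fingers":0.5,"tx":0,"ty":0,"tz":0,"ax":0.025,"ay":-0.8,"az":0},{"fingers":0.5,"tx":0,"ty":0,"tz":0,"ax":0,"ay":0,"az":0}]'
python3 look.py c
```

```text
t: 5.8
tcp_pos: [612.3, -121.6, 43.5]
tool_rot: [[-1.0, -0.026, 0.001], [-0.026, 1.0, -0.0], [-0.001, -0.0, -1.0]]
contact_force: [-2.9, -0.5, 1.8]
opening: 43.0
grasp_force: 1.6
t: 6.22
tcp_pos: [583.0, -113.5, 42.7]
tool_rot: [[-0.933, -0.037, 0.358], [-0.028, 0.999, 0.031], [-0.359, 0.019, -0.933]]
contact_force: [-0.1, 1.4, -0.6]
opening: 43.1
grasp_force: 0.0
t: 6.47
tcp_pos: [589.3, -105.5, 47.2]
tool_rot: [[-0.907, -0.049, 0.419], [-0.028, 0.998, 0.057], [-0.421, 0.04, -0.906]]
contact_force: [-0.1, 0.3, 1.3]
opening: 42.7
grasp_force: 0.0
```

View pics/c.png

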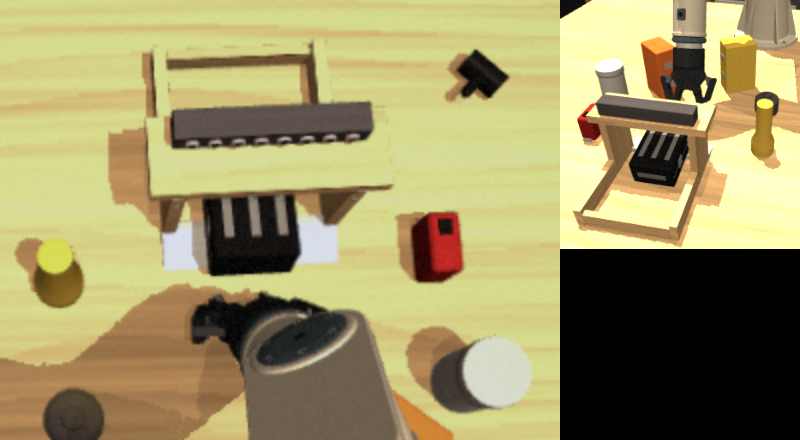

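Case moved straight, with its foot at (207–298,270); but the tilt stalled at 25 degrees and the tool drifted in y. Checking joints.

```bash
python3 - <<'E'
from plant import status
import numpy as np
s=status.get_obs();print(s["t"],np.round(s["joint_positions"],3),np.round(s["tcp_pos"],1),np.round(s["tool_rot"],3).tolist())
from h import *
t,_=pickle.load(open("c.pkl","rb"))
for u,z in[((207,262),66),((299,262),66),((209,274),6),((297,272),6)]:
    P=w(t,np.array(u)/2+[240,40],z);q=P[:2]-[692.7,-125.7];a=.026
    print(np.round(P,1),"bay",np.round([q[0]+a*q[1],q[1]-a*q[0]],1))
E
```

```text
6.5667 [-0.271  0.48   2.115  0.859  0.22  -2.695] [ 589.3 -105.8   47. ] [[-0.908, -0.049, 0.416], [-0.029, 0.998, 0.056], [-0.418, 0.039, -0.908]]
[630.8 -70.1  66. ] bay [-60.5  57.2]
[ 628.6 -166.1   66. ] bay [-65.2 -38.7]
[631.1 -79.4   6. ] bay [-60.4  47.9]
[ 631.  -176.6    6. ] bay [-63.  -49.3]
```

```bash
J='from plant import status as S;import numpy as np;s=S.get_obs();print(np.round(s["joint_positions"],4).tolist(),np.round(s["tcp_pos"],1),np.round(s["tool_rot"],3).tolist())'
python3 -m crank '[{"fingers":0.5,"tx":0,"ty":0,"tz":0.4,"ax":-0.12,"ay":0.9,"az":0},{"fingers":0.5,"tx":0,"ty":0,"tz":0.6,"ax":-0.12,"ay":0.9,"az":0},{"fingers":0.5,"tx":0,"ty":0,"tz":1,"ax":-0.12,"ay":0.9,"az":0},{"fingers":0.5,"tx":0,"ty":0,"tz":1,"ax":-0.12,"ay":0.9,"az":0},{"fingers":0.5,"tx":0,"ty":0,"tz":0,"ax":0,"ay":0,"az":0}]'
python3 -c "$J"
python3 -m crank '[{"fingers":0.5,"tx":0,"ty":0,"tz":1,"ax":0,"ay":0,"az":0},{"fingers":0.5,"tx":0,"ty":0,"tz":1,"ax":0,"ay":0,"az":0},{"fingers":0.5,"tx":0,"ty":0,"tz":1,"ax":0,"ay":0,"az":0},{"fingers":0.5,"tx":0,"ty":0,"tz":1,"ax":0,"ay":0,"az":0},{"fingers":0.5,"tx":0,"ty":0,"tz":0,"ax":0,"ay":0,"az":0}]'
python3 -c "$J"
```

```text
t: 6.98
tcp_pos: [597.8, -94.6, 102.3]
tool_rot: [[-0.982, -0.055, 0.179], [-0.046, 0.997, 0.058], [-0.182, 0.049, -0.982]]
contact_force: [2.3, -0.1, 0.9]
opening: 42.7
grasp_force: 0.0
[-0.2108, 0.4286, 1.9106, 0.1581, 0.6442, -1.9515] [597.8 -94.6 102.3] [[-0.982, -0.055, 0.179], [-0.046, 0.997, 0.058], [-0.182, 0.049, -0.982]]
t: 7.4
tcp_pos: [596.8, -93.7, 202.2]
tool_rot: [[-0.98, -0.057, 0.188], [-0.046, 0.997, 0.062], [-0.191, 0.052, -0.98]]
contact_force: [0.9, -0.1, 0.1]
opening: 42.6
grasp_force: 0.0
[-0.2128, 0.2874, 1.8493, 0.1354, 0.8367, -1.9178] [596.8 -93.7 202.2] [[-0.98, -0.057, 0.188], [-0.046, 0.997, 0.062], [-0.191, 0.052, -0.98]]
```

```bash
cat > kin.py <<'E'
import numpy as np
from scipy.optimize import least_squares
from scipy.spatial.transform import Rotation as R
def fk(q,p):
    a,h,L2,L3,e,Lt=p
    B=R.from_euler('z',q[0])
    A2=R.from_euler('y',q[1]);A3=R.from_euler('y',q[1]+q[2])
    W=A3*R.from_euler('z',q[3])*R.from_euler('y',q[4])*R.from_euler('z',q[5])
    P=np.array([a,0,h])+A2.apply([0,0,L2])+A3.apply([e,0,L3])+W.apply([0,0,Lt])
    return B.apply(P),(B*W).as_matrix()
data=[([1.3426,.3536,1.6340,0,1.1552,-.0024],(139.8,608.8,244.6)),
([-.271,.48,2.115,.859,.22,-2.695],(589.3,-105.8,47)),
([-.2108,.4286,1.9106,.1581,.6442,-1.9515],(597.8,-94.6,102.3)),
([-.2128,.2874,1.8493,.1354,.8367,-1.9178],(596.8,-93.7,202.2))]
def solve():
    r=least_squares(lambda p:np.concatenate([fk(q,p)[0]-x for q,x in data]+[(p-np.array([50,400,430,450,0,250]))*.002]),[50,400,430,450,0,250.])
    return r
E
python3 - <<'E'
from kin import *
r=solve();print(np.round(r.x,1),np.round(r.fun[:-6],1));print(np.round(fk(data[1][0],r.x)[1],3),np.round(fk(data[3][0],r.x)[1],3))
E
```

```text
[ -5.9 303.3 577.7 499.9  64.5 339.2] [ 1.5 -0.3  0.1  0.3  0.2  0.2 -0.5 -0.4 -0.5  0.  -0.5  0.2]
[[ 0.049 -0.908  0.416]
 [-0.998 -0.028  0.056]
 [-0.039 -0.418 -0.908]] [[ 0.057 -0.98   0.188]
 [-0.997 -0.046  0.062]
 [-0.052 -0.191 -0.98 ]]
```

```bash
cat > ik.py <<'E'
from kin import *
P=solve().x; Z=R.from_euler('z',-np.pi/2).as_matrix()
lo=np.array([-2.63,-.92,.06,-1.3,0,-3.02]);hi=np.array([2.63,2.1,2.66,4.44,2.69,3.02])
def ik(x,Rt,q0):
    def f(q):
        p,M=fk(q,P); return np.r_[(p-x)/50,R.from_matrix((M@T0).T@Rt).as_rotvec()]
    r=least_squares(f,np.clip(q0,lo+.001,hi-.001),bounds=(lo,hi));return r.x,np.abs(r.fun).max()
T0=np.array([[0,-1,0],[1,0,0],[0,0,1.]])  # tool x = fk y, tool y = -fk x
def rot(t,half=0,yaw=.026):
    M=R.from_euler('z',yaw).as_matrix()@R.from_euler('y',-t).as_matrix()@np.diag([-1,1,-1.])
    return M@np.diag([-1,-1,1.]) if half else M
E
python3 - <<'E'
from ik import *
d=np.degrees
for xb in(-75,-50,-25,0):
  for t in(20,30,40):
    x=np.array([692.7,-125.7,43])+[xb,5+.026*xb,0]
    o=[]
    for half,q0 in((0,[-.2,.5,2,.1,.4,-1.8]),(0,[-.2,.5,2,3,.3,1.35]),(1,[-.2,.5,2,0,.3,1.35]),(1,[-.2,.5,2,3,.3,-1.8])):
        q,e=ik(x,rot(np.radians(t),half),q0);o.append(np.round(q,2).tolist() if e<.01 else None)
    print(xb,t,*o)
E
```

```text
-75 20 [-0.25, 0.52, 2.01, 0.32, 0.3, -2.13] None [-0.25, 0.52, 2.01, 0.32, 0.3, 1.01] [-0.25, 0.52, 2.01, 0.32, 0.3, 1.01]
-75 30 None [-0.28, 0.52, 2.12, 1.56, 0.15, 2.89] [-0.28, 0.52, 2.12, 1.56, 0.15, -0.25] [-0.28, 0.52, 2.12, 1.56, 0.15, -0.25]
-75 40 None [-0.31, 0.56, 2.22, 2.51, 0.37, 1.9] [-0.31, 0.56, 2.22, 2.51, 0.37, -1.24] [-0.31, 0.56, 2.22, 2.51, 0.37, -1.24]
-50 20 [-0.23, 0.54, 1.95, 0.28, 0.32, -2.08] None [-0.23, 0.54, 1.95, 0.28, 0.32, 1.06] [-0.23, 0.54, 1.95, 0.28, 0.32, 1.06]
-50 30 None [-0.26, 0.54, 2.07, 1.44, 0.14, 3.02] [-0.26, 0.54, 2.07, 1.36, 0.15, -0.04] [-0.26, 0.54, 2.07, 1.36, 0.15, -0.04]
-50 40 None [-0.29, 0.57, 2.17, 2.49, 0.34, 1.95] [-0.29, 0.57, 2.17, 2.49, 0.34, -1.19] [-0.29, 0.57, 2.17, 2.49, 0.34, -1.19]
-25 20 [-0.22, 0.56, 1.9, 0.25, 0.35, -2.04] None [-0.22, 0.56, 1.9, 0.25, 0.35, 1.1] [-0.22, 0.56, 1.9, 0.25, 0.35, 1.1]
-25 30 [-0.25, 0.56, 2.02, 1.16, 0.15, -2.97] None [-0.25, 0.56, 2.02, 1.16, 0.15, 0.17] [-0.25, 0.56, 2.02, 1.16, 0.15, 0.17]
-25 40 None [-0.28, 0.59, 2.12, 2.46, 0.31, 2.0] [-0.28, 0.59, 2.12, 2.46, 0.31, -1.14] [-0.28, 0.59, 2.12, 2.46, 0.31, -1.14]
0 20 [-0.21, 0.59, 1.85, 0.22, 0.37, -2.0] None [-0.21, 0.59, 1.85, 0.22, 0.37, 1.14] [-0.21, 0.59, 1.85, 0.22, 0.37, 1.14]
0 30 [-0.23, 0.58, 1.97, 0.98, 0.16, -2.77] None [-0.23, 0.58, 1.97, 0.98, 0.16, 0.37] [-0.23, 0.58, 1.97, 0.98, 0.16, 0.37]
0 40 None [-0.26, 0.61, 2.07, 2.42, 0.28, 2.06] [-0.26, 0.61, 2.07, 2.42, 0.28, -1.09] [-0.26, 0.61, 2.07, 2.42, 0.28, -1.09]
```

Kinematics fitted: the 40° slant needs the tool half-turned about its axis, so the last joint sits mid-range. I'll turn it here, above everything.

```bash

python3 -m crank '[{"fingers":0.5,"tx":-0.1,"ty":-0.4,"tz":0,"ax":-0.25,"ay":0.8,"az":0},{"fingers":0.5,"tx":-0.1,"ty":-0.4,"tz":0,"ax":-0.25,"ay":0.8,"az":0},{"fingers":0.5,"tx":0,"ty":-0.4,"tz":0,"ax":0,"ay":0,"az":-0.8},{"fingers":0.5,"tx":0,"ty":0,"tz":0,"ax":0,"ay":0,"az":-0.9},{"fingers":0.5,"tx":0,"ty":0,"tz":0,"ax":0,"ay":0,"az":-0.9}]' |head -3
python3 -m crank '[{"fingers":0.5,"tx":0,"ty":0,"tz":0,"ax":0,"ay":0,"az":-0.9},{"fingers":0.5,"tx":0,"ty":0,"tz":0,"ax":0,"ay":0,"az":-0.9},{"fingers":0.5,"tx":0,"ty":0,"tz":0,"ax":0,"ay":0,"az":-0.9},{"fingers":0.5,"tx":0,"ty":0,"tz":0,"ax":0,"ay":0,"az":-0.9},{"fingers":0.5,"tx":0,"ty":0,"tz":0,"ax":0,"ay":0,"az":-0.9}]'|head -3
python3 -m crank '[{"fingers":0.5,"tx":0,"ty":0,"tz":0,"ax":0,"ay":0,"az":-0.9},{"fingers":0.5,"tx":0,"ty":0,"tz":0,"ax":0,"ay":0,"az":-0.9},{"fingers":0.5,"tx":0,"ty":0,"tz":0,"ax":0,"ay":0,"az":-0.9},{"fingers":0.5,"tx":0,"ty":0,"tz":0,"ax":0,"ay":0,"az":-0.9},{"fingers":0.5,"tx":0,"ty":0,"tz":0,"ax":0,"ay":0,"az":-0.9}]'|head -3
python3 -m crank '[{"fingers":0.5,"tx":0,"ty":0,"tz":0,"ax":0,"ay":0,"az":-0.9},{"fingers":0.5,"tx":0,"ty":0,"tz":0,"ax":0,"ay":0,"az":-0.9},{"fingers":0.5,"tx":0,"ty":0,"tz":0,"ax":0,"ay":0,"az":-0.9},{"fingers":0.5,"tx":0,"ty":0,"tz":0,"ax":0,"ay":0,"az":-0.9},{"fingers":0.5,"tx":0,"ty":0,"tz":0,"ax":0,"ay":0,"az":-0.9}]'|head -3
python3 -m crank '[{"fingers":0.5,"tx":0,"ty":0,"tz":0,"ax":0,"ay":0,"az":-0.9},{"fingers":0.5,"tx":0,"ty":0,"tz":0,"ax":0,"ay":0,"az":-0.9},{"fingers":0.5,"tx":0,"ty":0,"tz":0,"ax":0,"ay":0,"az":-0.9},{"fingers":0.5,"tx":0,"ty":0,"tz":0,"ax":0,"ay":0,"az":-0.9},{"fingers":0.5,"tx":0,"ty":0,"tz":0,"ax":0,"ay":0,"az":-0.9}]'|head -3
python3 -m crank '[{"fingers":0.5,"tx":0,"ty":0,"tz":0,"ax":0,"ay":0,"az":-0.9},{"fingers":0.5,"tx":0,"ty":0,"tz":0,"ax":0,"ay":0,"az":-0.9},{"fingers":0.5,"tx":0,"ty":0,"tz":0,"ax":0,"ay":0,"az":-0.9},{"fingers":0.5,"tx":0,"ty":0,"tz":0,"ax":0,"ay":0,"az":-0.9},{"fingers":0.5,"tx":0,"ty":0,"tz":0,"ax":0,"ay":0,"az":0}]'
python3 -c 'from plant import status as S;print(S.get_obs()["joint_positions"].round(3))'
```

```text
t: 7.82
tcp_pos: [589.1, -123.5, 196.2]
tool_rot: [[-0.964, 0.264, -0.007], [0.264, 0.964, 0.006], [0.009, 0.004, -1.0]]
t: 8.23
tcp_pos: [588.8, -123.2, 196.4]
tool_rot: [[-0.692, 0.722, -0.0], [0.722, 0.691, 0.009], [0.007, 0.006, -1.0]]
t: 8.65
tcp_pos: [588.8, -123.2, 196.4]
tool_rot: [[-0.222, 0.975, 0.006], [0.975, 0.222, 0.007], [0.005, 0.008, -1.0]]
t: 9.07
tcp_pos: [588.8, -123.1, 196.4]
tool_rot: [[0.311, 0.95, 0.012], [0.95, -0.311, 0.002], [0.006, 0.01, -1.0]]
t: 9.48
tcp_pos: [588.8, -123.2, 196.4]
tool_rot: [[0.755, 0.655, 0.013], [0.655, -0.755, -0.005], [0.007, 0.012, -1.0]]
t: 9.9
tcp_pos: [588.8, -122.9, 196.4]
tool_rot: [[0.96, 0.279, 0.012], [0.28, -0.96, -0.01], [0.009, 0.013, -1.0]]
contact_force: [0.0, -0.1, -0.9]
opening: 42.6
grasp_force: 0.0
[-0.204  0.36   1.741 -0.008  1.027  1.087]
```

```bash

python3 -m crank '[{"fingers":0.5,"tx":0.2,"ty":0,"tz":0,"ax":0,"ay":0,"az":-0.71},{"fingers":0.5,"tx":0.2,"ty":0,"tz":0,"ax":0,"ay":0,"az":-0.71},{"fingers":0.5,"tx":0.2,"ty":0,"tz":0,"ax":0,"ay":0,"az":-0.71},{"fingers":0.5,"tx":0,"ty":0,"tz":0,"ax":0.025,"ay":-0.9,"az":0},{"fingers":0.5,"tx":0,"ty":0,"tz":0,"ax":0.025,"ay":-0.9,"az":0}]'
python3 -m crank '[{"fingers":0.5,"tx":0,"ty":0,"tz":0,"ax":0.025,"ay":-0.9,"az":0},{"fingers":0.5,"tx":0,"ty":0,"tz":0,"ax":0.025,"ay":-0.9,"az":0},{"fingers":0.5,"tx":0,"ty":0,"tz":0,"ax":0.025,"ay":-0.9,"az":0},{"fingers":0.5,"tx":0,"ty":0,"tz":0,"ax":0.025,"ay":-0.7,"az":0},{"fingers":0.5,"tx":0,"ty":0,"tz":0,"ax":0.025,"ay":-0.7,"az":0}]'
python3 -c 'from plant import status as S;print(S.get_obs()["joint_positions"].round(3))'
```

```text
t: 10.32
tcp_pos: [605.5, -122.6, 196.8]
tool_rot: [[0.973, 0.035, 0.229], [0.037, -0.999, -0.006], [0.229, 0.014, -0.973]]
contact_force: [-0.5, 1.0, -0.1]
opening: 42.6
grasp_force: 0.0
t: 10.73
tcp_pos: [604.4, -116.2, 196.3]
tool_rot: [[0.809, 0.043, 0.586], [0.035, -0.999, 0.025], [0.586, 0.0, -0.81]]
contact_force: [0.7, 0.4, 0.2]
opening: 42.4
grasp_force: 0.0
[-0.297  0.208  2.136  0.79   0.279  0.521]
```

```bash

python3 -m crank '[{"fingers":0.5,"tx":0,"ty":-0.1,"tz":-0.5,"ax":0,"ay":-0.3,"az":0},{"fingers":0.5,"tx":0,"ty":-0.1,"tz":-0.5,"ax":0,"ay":-0.2,"az":0},{"fingers":0.5,"tx":0,"ty":0,"tz":-0.5,"ax":0,"ay":0,"az":0},{"fingers":0.5,"tx":0,"ty":0,"tz":-0.5,"ax":0,"ay":0,"az":0},{"fingers":0.5,"tx":0,"ty":0,"tz":-0.5,"ax":0,"ay":0,"az":0}]'
python3 -m crank '[{"fingers":0.5,"tx":0,"ty":0,"tz":-0.5,"ax":0,"ay":0,"az":0},{"fingers":0.5,"tx":0,"ty":0,"tz":-0.5,"ax":0,"ay":0,"az":0},{"fingers":0.5,"tx":0,"ty":0,"tz":0,"ax":0,"ay":0,"az":0}]'
python3 -c 'from plant import status as S;print(S.get_obs()["joint_positions"].round(3))'
```

```text
t: 11.15
tcp_pos: [606.5, -117.1, 143.6]
tool_rot: [[0.787, 0.049, 0.615], [0.036, -0.999, 0.033], [0.616, -0.003, -0.788]]
contact_force: [0.0, -0.1, 0.6]
opening: 42.5
grasp_force: 0.0
t: 11.4
tcp_pos: [605.4, -116.5, 116.6]
tool_rot: [[0.789, 0.049, 0.613], [0.035, -0.999, 0.034], [0.614, -0.005, -0.79]]
contact_force: [-0.1, 0.0, -0.6]
opening: 42.9
grasp_force: 0.0
[-0.31   0.37   2.2    1.818  0.228 -0.537]
```

```bash

python3 -m crank '[{"fingers":0.5,"tx":0,"ty":-0.1,"tz":-0.6,"ax":0,"ay":0,"az":-0.1},{"fingers":0.5,"tx":0,"ty":-0.1,"tz":-0.6,"ax":0,"ay":0,"az":-0.1},{"fingers":0.5,"tx":0,"ty":0,"tz":-0.6,"ax":0,"ay":0,"az":0},{"fingers":0.5,"tx":0,"ty":0,"tz":-0.6,"ax":0,"ay":0,"az":0},{"fingers":0.5,"tx":0,"ty":0,"tz":-0.5,"ax":0,"ay":0,"az":0}]'
python3 -m crank '[{"fingers":0.5,"tx":0.3,"ty":0,"tz":0,"ax":0,"ay":0,"az":0},{"fingers":0.5,"tx":0.3,"ty":0.01,"tz":0,"ax":0,"ay":0,"az":0},{"fingers":0.5,"tx":0.3,"ty":0.01,"tz":0,"ax":0,"ay":0,"az":0}]'
```

```text
t: 11.82
tcp_pos: [606.7, -121.3, 46.3]
tool_rot: [[0.787, 0.025, 0.616], [0.016, -1.0, 0.02], [0.616, -0.006, -0.787]]
contact_force: [0.6, -0.3, 0.2]
opening: 42.8
grasp_force: 0.0
t: 12.07
tcp_pos: [630.1, -121.0, 47.4]
tool_rot: [[0.787, 0.024, 0.617], [0.014, -1.0, 0.02], [0.617, -0.007, -0.787]]
contact_force: [-1.0, -0.2, 0.7]
opening: 43.1
grasp_force: 0.1
```

```bash

python3 -m crank '[{"fingers":0.5,"tx":0.28,"ty":0.01,"tz":0,"ax":0,"ay":0,"az":0},{"fingers":0.5,"tx":0.28,"ty":0.01,"tz":-0.04,"ax":0,"ay":0,"az":0},{"fingers":0.5,"tx":0.28,"ty":0.01,"tz":-0.04,"ax":0,"ay":0,"az":0},{"fingers":0.5,"tx":0.28,"ty":0.01,"tz":0,"ax":0,"ay":0,"az":0},{"fingers":0.5,"tx":0.28,"ty":0.01,"tz":0,"ax":0,"ay":0,"az":0}]'
python3 look.py d
```

```text
t: 12.48
tcp_pos: [664.7, -119.7, 44.9]
tool_rot: [[0.787, 0.023, 0.617], [0.013, -1.0, 0.019], [0.617, -0.007, -0.787]]
contact_force: [-1.5, -0.5, -1.6]
opening: 43.0
grasp_force: 0.9
```

View pics/d.png

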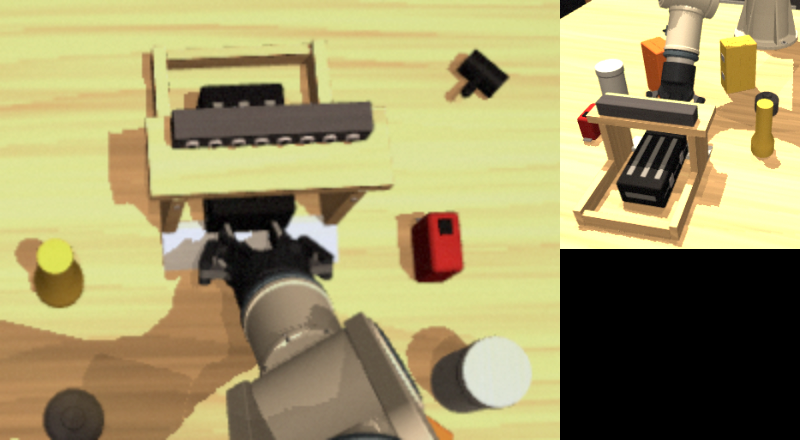

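The two fingers push the foot at about (250,225), and the top end shows beyond the strip at (198–285,85), straight. Measuring how far is left.

```bash
cat > m.py <<'E'
from h import *
import sys
def bay(t,u,z):
    P=w(t,np.array(u)/2+[240,40],z);q=P[:2]-[692.7,-125.7];a=.026
    print(u,"bay",np.round([q[0]+a*q[1],q[1]-a*q[0]],1))
E
python3 - <<'E'
from m import *
t,_=pickle.load(open("d.pkl","rb"))
for u in[(200,86),(284,84)]: bay(t,u,60)
for u in[(158,44),(322,40)]: bay(t,u,40)
E
python3 -m crank '[{"fingers":0.5,"tx":0.25,"ty":0.01,"tz":0,"ax":0,"ay":0,"az":0},{"fingers":0.5,"tx":0.25,"ty":0.01,"tz":0,"ax":0,"ay":0,"az":0},{"fingers":0.5,"tx":0.1,"ty":0,"tz":0,"ax":0,"ay":0,"az":0},{"fingers":0.5,"tx":0,"ty":0,"tz":0,"ax":0,"ay":0,"az":0}]'
```

```text
(200, 86) bay [135.3  49.8]
(284, 84) bay [133.7 -41.3]
(158, 44) bay [195.3  89.9]
(322, 40) bay [192.5 -93.4]
t: 12.92
tcp_pos: [680.0, -119.2, 45.0]
tool_rot: [[0.786, 0.023, 0.617], [0.014, -1.0, 0.02], [0.618, -0.007, -0.786]]
contact_force: [0.1, 0.3, 0.8]
opening: 42.6
grasp_force: 0.0
```

```bash

python3 -m crank '[{"fingers":0.5,"tx":0.2,"ty":0.01,"tz":-0.1,"ax":0,"ay":0,"az":0},{"fingers":0.5,"tx":0.2,"ty":0.01,"tz":-0.1,"ax":0,"ay":0,"az":0},{"fingers":0.5,"tx":0.2,"ty":0.01,"tz":0,"ax":0,"ay":0,"az":0},{"fingers":0.5,"tx":0,"ty":0,"tz":0,"ax":0,"ay":0,"az":0}]'
python3 look.py e
```

```text
t: 13.25
tcp_pos: [695.3, -118.5, 39.8]
tool_rot: [[0.786, 0.023, 0.617], [0.013, -1.0, 0.02], [0.618, -0.007, -0.786]]
contact_force: [0.1, 0.2, 0.3]
opening: 42.7
grasp_force: 0.0
```

View pics/e.png

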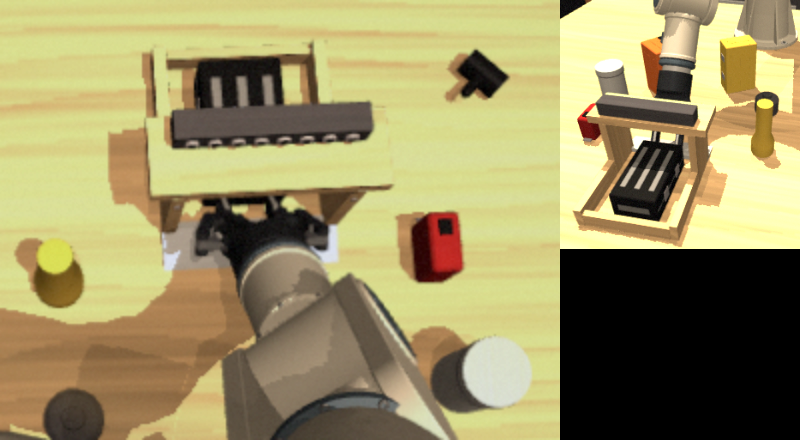

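The case's top end is now at about (196–281,58), close to the end stop. I'll withdraw straight back and look.

```bash

python3 - <<'E'
from m import *
t,_=pickle.load(open("e.pkl","rb"))
for u in[(197,59),(280,57)]: bay(t,u,60)
E
python3 -m crank '[{"fingers":0.5,"tx":-0.5,"ty":0,"tz":0,"ax":0,"ay":0,"az":0},{"fingers":0.5,"tx":-0.7,"ty":0,"tz":0,"ax":0,"ay":0,"az":0},{"fingers":0.5,"tx":-0.7,"ty":0,"tz":0.3,"ax":0,"ay":0,"az":0},{"fingers":0.5,"tx":-0.7,"ty":0,"tz":0.6,"ax":0,"ay":0,"az":0},{"fingers":0.5,"tx":-0.4,"ty":0,"tz":0.7,"ax":0,"ay":0,"az":0}]'
python3 -m crank '[{"fingers":0.5,"tx":-0.3,"ty":0,"tz":0.7,"ax":0,"ay":0,"az":0},{"fingers":0.5,"tx":-0.3,"ty":0,"tz":0.7,"ax":0,"ay":0,"az":0},{"fingers":0.5,"tx":-0.3,"ty":0,"tz":0.7,"ax":0,"ay":0,"az":0},{"fingers":0.5,"tx":-0.3,"ty":0,"tz":0.7,"ax":0,"ay":0,"az":0},{"fingers":0.5,"tx":0,"ty":0,"tz":0,"ax":0,"ay":0,"az":0}]'
python3 look.py f
```

```text
(197, 59) bay [166.6  50.8]
(280, 57) bay [165.  -39.8]
t: 13.77
tcp_pos: [616.6, -118.2, 78.8]
tool_rot: [[0.789, 0.022, 0.614], [0.012, -1.0, 0.02], [0.615, -0.008, -0.789]]
contact_force: [0.2, -0.0, 0.3]
opening: 42.9
grasp_force: 0.0
t: 14.18
tcp_pos: [589.6, -118.7, 151.8]
tool_rot: [[0.785, 0.024, 0.619], [0.015, -1.0, 0.019], [0.619, -0.006, -0.785]]
contact_force: [0.6, -0.5, 0.1]
opening: 42.8
grasp_force: 0.0
```

View pics/f.png

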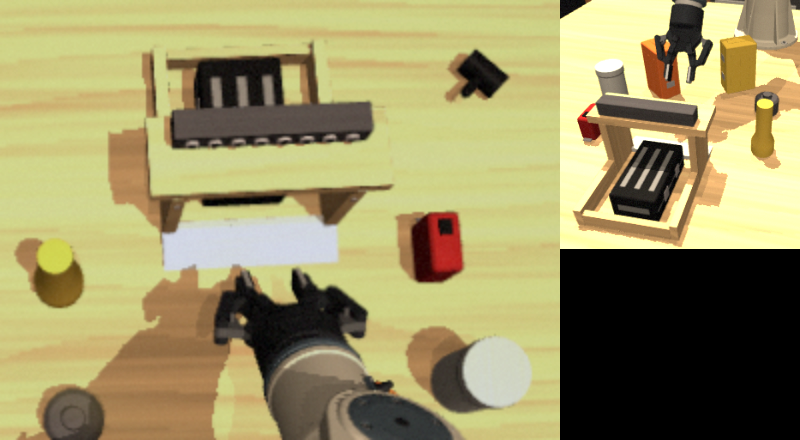

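```bash

python3 - <<'E'
from m import *
t,s=pickle.load(open("f.pkl","rb"))
for u in[(205,204),(282,202)]: bay(t,u,0);bay(t,u,10)
for x,y,z in[(166,50,60),(166,-40,60),(166,-40,0),(166,50,0),(16,50,60)]:
    p=px(s,[692.7+x-.026*y,-125.7+y+.026*x,z])[0]; print((x,y,z),np.round((p-[60,110])*[240/280,249/290]+[560,0]))
E
```

```text
(205, 204) bay [20.8 45.9]
(205, 204) bay [17.9 47.3]
(282, 202) bay [ 19.  -40.6]
(282, 202) bay [ 16.1 -38.5]
(166, 50, 60) [655. 201.]
(166, -40, 60) [607. 194.]
(166, -40, 0) [613. 215.]
(166, 50, 0) [659. 222.]
(16, 50, 60) [682. 144.]
```

```bash
python3 -c 'from plant import arm;print(arm.close_job())'
```

```text
the job is handed in; nothing more can be done
None
```

The job is handed in: the case was toppled and slid under the bridge, and by the last camera images it lies flat and straight on the bay floor, foot about 16–20 mm behind the lip, with the arm clear and no bystander visibly moved (no verdict came back).

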